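Slide the long coolant pack into the carrier's low bay

ROBOT

A 6-joint arm with a two-finger parallel gripper is mounted at the origin on the work surface. World frame = base frame: x ahead of the robot, y to its left, z up, the work surface at z = 0. Lengths are in m, angles in rad, forces in N, time in s.
With the tool pointing down it reaches from about 0.3 to 0.875 m from the base axis. Payload 6.4 kg.
Tool frame: the origin (TCP) lies midway between the tips of the shut fingers; the grasp point (between the pads) lies 19 mm behind it; z points along the fingers, y is the line along which they close (so a half turn about z gives the same grasp; the last joint's range is limited). The gripper opens to 85 mm and grips with 20 to 120 N. Pads are 22 mm wide; open, the fingers measure 114 mm over their backs; the gripper's body (76 mm by 85 mm) begins 54 mm behind the grasp point. The pads swing forward as they close: fully open they stand 13 mm farther back than shut.
Start: joints at [1.016, 0.181, 1.607, -0, 1.354, -0.206], TCP at [0.197, 0.54, 0.207] pointing down, gripper open.
Joint ranges: [-2.99, 2.99], [-0.89, 2.07], [0.3, 2.58], [-1.14, 4.28], [0, 2.63], [-3.12, 3.12]. Speed limits (rad/s): [2.57, 2.57, 3.01, 3.14, 3.14, 3.14].

INTERFACE

Orientations are given as a unit quaternion [w, x, y, z].
In Python, from bench import get_obs, camera, hand_in gives the robot as it stands.
- The arm moves only by the tool carry_out, never from a script. Its argument "plan" is a list that holds one entry, the list of rows, each a list of 7 numbers: the shift along the world's x, y, z in m, then the turn, a rotation vector about the world's x, y, z in rad, then the opening, from 0 (shut) to 1 (fully open). In form: [[[x, y, z, rx, ry, rz, hand], ...]]. A call has exactly 5 rows; each row is the pose to reach, as a shift and turn from the pose commanded when the call began; what a row does not reach only later rows make up. A row lasts 1/12 s, in which the tool goes at most 41.7 mm and 7.16 degrees, less where a joint would pass 70% of its speed; a pose out of reach is approached as far as the arm can. A call with a gripper value outside its range is refused whole. The fingers move at their own pace and stop on an object; the grip force is fixed at half the most. Time passes only in rows, so rows that repeat a pose let the fingers close, or fill a call up. It gives the time, the measured TCP pose, the force, the opening and the grip force at its end, in the units of the state.
- get_obs(): the state, without advancing time (a new reading comes with each control period).
- camera(name): name is "scene" or "top"; returns a dict with "pixels" (400x640x3 uint8, red, green, blue), "z_map" (400x640 float32, m along the optical axis (not along the pixel's ray), 0 where there is no reading), "camera_matrix" (3x3 intrinsics, pixels), "cam_to_world" (4x4, takes a point from camera to world coordinates). Camera axes: x right, y up, looking along -z (the intrinsics and any distortion apply to the point x, -y, -z); pixel columns grow to the right and rows downward; lengths in m; the calibration is good to about 2 mm. A picture is of the moment at which its call begins.
- hand_in(): hands the job in; it is judged then, once.
The state is a dict: "time_s": time; "q": joint angles; "dq": joint speeds; "joint_efforts": joint torques, N m; "eef_pos": TCP position; "eef_rot": TCP orientation; "wrist_force": force on the tool from outside, world axes, zero at the start; "torque": the same for the moment, N m; "opening": opening from 0.0 (shut) to 1.0 (fully open); "grasp_force": force on a finger pad.
Only numpy, scipy, OpenCV 4.12 (cv2) and the standard library are available. Lean on these libraries where they do the work, as an engineer would, in place of code of your own. Each camera call takes 0.05 s, during which the arm holds its last target. There are 200 camera calls.

TASK

Take the longer of the two coolant packs out of the drip rack, where it stands on edge, lay it flat on the bench and let go of it. Then take it again by its sides, set it on the carrier's narrow tongue and slide it, flat and lengthwise, under the tube compartment into the bay until it is fully home against the stop inside. Do not shove the carrier along the bench, and leave the short pack and the other things where they are.

Things in the scene. Friction and masses are not known exactly. Their poses are not given: they have to be found in the camera images.
- pack: the longer coolant pack: rigid blue plastic slab 160 mm long (x), 28 mm thick (y), 64 mm wide (z), about 0.4 kg, corners of its broad outline rounded 10 mm; ends and faces alike. Origin at its centre. It starts on a long edge in one of the rack's slots, centre 38 mm above the bench, z up, 42 mm standing out above the slot walls. Lying flat its y axis is vertical.
- short_pack: the shorter coolant pack, to be left alone: same material, width, thickness and axes, but 110 mm long; it stands on edge in the rack's other slot.
- rack: fixed steel drip rack, 180 x 136 mm, origin on the bench under its centre. Two parallel slots along its x axis, centred at y = +38 and -38 mm, 32 mm wide, open at the top: floor 6 mm, walls 28 mm and end lips 18 mm above the bench.
- carrier: white and grey transport carrier, about 4 kg, loose: it slides if pushed with about 35 N. Origin on the bench below the middle of the bay's mouth, x into the bay (away from the robot), z up. Body 117 mm wide, 150 mm high, from x = 0 (front face) to 184 mm, capped tubes in its top. The bay runs in level below the tube compartment.
- mouth (a point): middle of the bay's mouth, on its floor: carrier x = 0, 35 mm above the bench. The bay is 67 mm wide, 36 mm high (roof 71 mm above the bench), with a rigid stop 166 mm in. A pack that is home has its centre at carrier x = 86, z = 49 mm, its near end 6 mm inside. An upright gripper meets the compartment above; shut fingers tilted 40 to 45 degrees forward can push the end in.
- tongue_tip (a point): front edge of the flat aluminium tongue, top side: carrier x = -60 mm, 35 mm above the bench. The tongue is 44 mm wide and 12 mm thick, runs from here to the mouth, level with the bay floor, with nothing beside or below it, so fingers can hold the sides of a pack that lies on it.
- jar: bystander: specimen jar, 60 mm across and 75 mm high, origin under its centre.
- mug: bystander: white mug, 76 mm across and 85 mm high, origin under its centre.
- glove_box: bystander: cardboard box 120 x 130 x 75 mm, origin under its centre.
There are look-alikes about, which are no part of the job. Leave any brown or pink look-alike of the pack alone.

How it is judged:
On the way:
1. the long pack lies flat on the bench, let go by the fingers and at rest (angle between the y axis of pack and the z axis of carrier, either way round below 0.1 rad and height (world z) of pack below 0.02 m and contact force between the fingers and pack below 0.3 N and linear speed of pack below 0.02 m/s), for 0.2 s.
At the end, for the whole second after the job is handed in: the long pack lies flat in the carrier's bay, lengthwise (within 0.08 rad) and within 4 mm of fully home (its near end at least 2 mm inside the mouth), released and at rest; the carrier stands level on the bench (x of pack in the frame of carrier between 0.082 and 0.09 m and y of pack in the frame of carrier between -0.006 and 0.006 m and z of pack in the frame of carrier between 0.044 and 0.054 m and angle between the y axis of pack and the z axis of carrier, either way round below 0.1 rad and angle between the x axis of pack and the x axis of carrier, either way round below 0.08 rad and contact force between the fingers and pack below 0.3 N and linear speed of each of pack, carrier below 0.02 m/s and angle between carrier's own z axis and vertical below 0.05 rad); the robot touches nothing.
It fails at once if the carrier is shoved more than 30 mm or tipped (distance of carrier from where it was at the start of the episode above 0.03 m or angle between carrier's own z axis and vertical above 0.15 rad).
It fails at once if the short pack is moved more than 20 mm (distance of short_pack from where it was at the start of the episode above 0.02 m).
It fails at once if the jar is moved more than 25 mm (distance of jar from where it was at the start of the episode above 0.025 m).
It fails at once if the mug is moved more than 25 mm (distance of mug from where it was at the start of the episode above 0.025 m).
It fails at once if the glove box is moved more than 25 mm (distance of glove_box from where it was at the start of the episode above 0.025 m).
It also fails if it takes over 72 s, if anything falls off the work surface, if the arm or the gripper's body presses on something with over 40 N, if the wrist force passes 120 N, or if a joint passes its speed limit or range.

## Working session

There is one attempt and no reset: what is moved stays moved. The work goes in short steps, Python scripts to look and compute and a tool call to move; the robot and the scene stay as the last step left them, time stands still between calls to the robot, and variables do not carry over. Pictures are saved under pics/ and viewed, at most 13 in all, crops included, and the job is handed in when it is done.

Besides the shell and the picture viewer there is one more tool, called after "Request:" as name(argument=value, ...) on one line, values as JSON. carry_out: Moves the arm, as the interface text tells. Its arguments: {"type":"object","properties":{"plan":{"type":"array","items":{"type":"array","items":{"type":"array","items":{"type":"number"}}}}},"required":["plan"]}

```bash
mkdir -p pics; cat > h.py <<'E'
import numpy as np, cv2
from bench import get_obs, camera, hand_in
def pts(c):
    K=np.array(c["camera_matrix"]);T=np.array(c["cam_to_world"]);z=c["z_map"]
    v,u=np.mgrid[:z.shape[0],:z.shape[1]]
    p=np.stack([(u-K[0,2])/K[0,0]*z,-(v-K[1,2])/K[1,1]*z,-z],-1)
    w=p@T[:3,:3].T+T[:3,3]; w[z==0]=np.nan
    return w
def save(c,n,crop=None,s=1):
    im=c["pixels"][:,:,::-1]
    if crop: im=im[crop[1]:crop[3],crop[0]:crop[2]]
    cv2.imwrite("pics/"+n,cv2.resize(im,None,fx=s,fy=s,interpolation=cv2.INTER_CUBIC))
E
python3 - <<'E'
from h import *
for n in("scene","top"):
    c=camera(n);save(c,n+"0.png");np.save(n+"0.npy",pts(c));np.save(n+"0i.npy",c["pixels"]);print(n,np.round(c["cam_to_world"],3).tolist(),c["camera_matrix"])
    print([k for k in c])
o=get_obs();print(o)
E
```

```text
scene [[-0.88, -0.369, 0.298, 0.96], [0.474, -0.687, 0.551, 0.693], [0.001, 0.626, 0.779, 1.075], [0.0, 0.0, 0.0, 1.0]] [[455.3163858    0.         321.15005099]
 [  0.         455.3163858  194.54531405]
 [  0.           0.           1.        ]]
['pixels', 'z_map', 'camera_matrix', 'cam_to_world']
top [[-0.021, 0.992, -0.125, 0.409], [-1.0, -0.02, 0.009, -0.005], [0.007, 0.125, 0.992, 1.467], [0.0, 0.0, 0.0, 1.0]] [[397.44878671   0.         324.0052994 ]
 [  0.         397.44878671 195.85381532]
 [  0.           0.           1.        ]]
['pixels', 'z_map', 'camera_matrix', 'cam_to_world']
{'time_s': 0.1, 'q': array([ 1.01570318e+00,  1.81474472e-01,  1.60790998e+00, -8.17684898e-06,
        1.35379203e+00, -2.06318594e-01]), 'dq': array([-0.00069653, -0.00207277, -0.00181037, -0.00084215, -0.00132733,
       -0.00083277]), 'joint_efforts': array([ 3.94544450e-04, -4.45874190e+01, -3.52240705e+01, -2.91993283e-04,
        4.22577490e-03,  2.82896927e-06]), 'eef_pos': array([0.19621292, 0.5399183 , 0.20596898]), 'eef_rot': array([-2.90549775e-04,  1.73503817e-01,  9.84832878e-01, -7.36697412e-04]), 'wrist_force': array([ 0.22717398,  0.43024541, -0.03091474]), 'torque': array([-0.01563681,  0.02257656,  0.02397889]), 'grasp_force': 0.0, 'opening': 1.0019963652403738}
```

View pics/scene0.png

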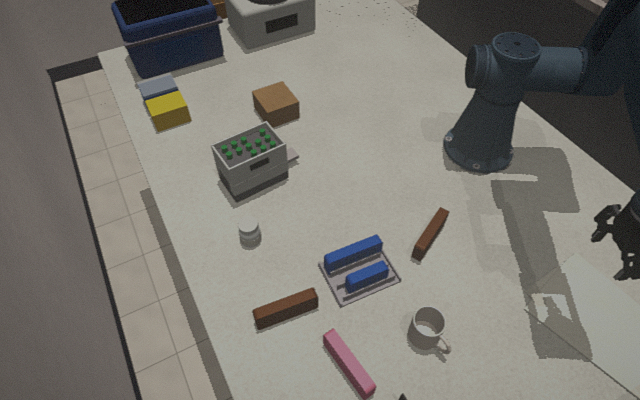

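View pics/top0.png

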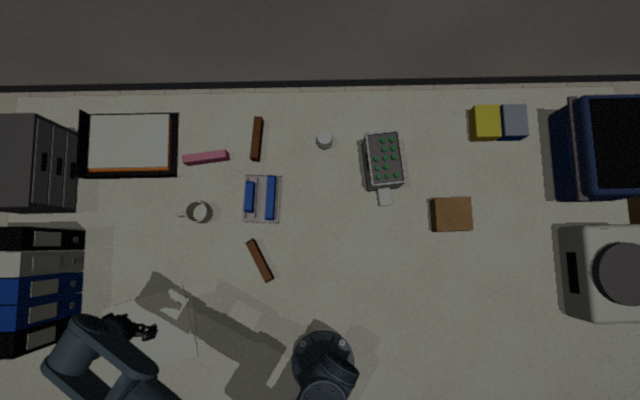

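The scene view shows two blue packs in the rack: the long one at about (353,252) and the short one at about (367,276). In the top view they are at (270,197) and (249,196). Brown look-alikes are at scene (285,308) and (431,233), and a pink one is at (349,362). The carrier is at top (385,160), with its tongue at (385,198). The long blue pack fits the description, so I'll measure it and confirm it in a crop.

```bash
python3 - <<'E'
from h import *
import cv2
im={n:np.load(n+"0i.npy") for n in("scene","top")};P={n:np.load(n+"0.npy") for n in im}
reg={"scene":(310,225,405,300),"top":(235,165,285,225)}
for n in im:
    x0,y0,x1,y1=reg[n]
    i=im[n].astype(int);m=(i[...,2]>i[...,0]+40)&(i[...,2]>i[...,1]+20)
    mm=np.zeros(m.shape,np.uint8);mm[y0:y1,x0:x1]=m[y0:y1,x0:x1]
    k,l,s,c=cv2.connectedComponentsWithStats(mm)
    for j in range(1,k):
        if s[j,4]<60: continue
        w=P[n][l==j];w=w[np.isfinite(w[:,0])]
        zt=np.percentile(w[:,2],95);t=w[w[:,2]>zt-.007]
        r=cv2.minAreaRect((t[:,:2]*1000).astype(np.float32))
        print(n,s[j],"ztop",zt.round(4),len(t),"rect mm",np.round(r[0],1),np.round(r[1],1),round(r[2],1), 'mean',t.mean(0).round(4))
    # carrier
    w=P[n].reshape(-1,3)
    sel=(w[:,0]>.35)&(w[:,0]<.75)&(w[:,1]>-.33)&(w[:,1]<-.07)
    for a,b in((.137,.153),(.025,.042)):
        t=w[sel&(w[:,2]>a)&(w[:,2]<b)]
        if len(t)<5: continue
        r=cv2.minAreaRect((t[:,:2]*1000).astype(np.float32))
        print(n,"carrier",a,len(t),np.median(t[:,2]).round(4),np.round(r[0],1),np.round(r[1],1),round(r[2],1),t[:,:2].min(0),t[:,:2].max(0))
    sel=(w[:,2]>.012)&(w[:,2]<.3)
    m=(sel.reshape(P[n].shape[:2])).astype(np.uint8)
    k,l,s,c=cv2.connectedComponentsWithStats(m)
    for j in range(1,k):
        if s[j,4]>60:
            q=P[n][l==j];print(n,"obj",s[j].tolist(),q.min(0).round(3),q.max(0).round(3))
class F:pass
a=cv2.resize(im["scene"][215:315,300:420,::-1],None,fx=3,fy=3)
b=cv2.resize(im["top"][115:215,345:425,::-1],None,fx=3,fy=3)
cv2.imwrite("pics/crop1.png",np.hstack([a,b]))
E
```

```text
scene [325 235  57  29 555] ztop 0.0731 529 rect mm [588.1 177.5] [ 29.8 153.5] 86.9 mean [0.5889 0.1778 0.0699]
scene [346 261  42  24 435] ztop 0.0729 413 rect mm [591.8 252.9] [ 30.7 106. ] 86.8 mean [0.5934 0.2531 0.0697]
scene carrier 0.137 820 0.1457 [ 682.9 -226.8] [145.7 122.9] 5.6 [ 0.60546964 -0.2947471 ] [ 0.74998294 -0.16052841]
scene carrier 0.025 277 0.0338 [ 640.  -189.9] [220.7  57.8] 28.1 [ 0.54952374 -0.26509167] [ 0.74883885 -0.159141  ]
scene obj [111, 0, 113, 130, 8547] [ 0.539 -1.074  0.012] [ 0.909 -0.567  0.229]
scene obj [225, 0, 91, 48, 3345] [ 0.143 -1.077  0.012] [ 0.462 -0.854  0.181]
scene obj [536, 0, 73, 33, 1188] [-0.9   -0.598  0.012] [-0.823 -0.28   0.142]
scene obj [0, 54, 58, 346, 9933] [ 1.338 -1.296  0.012] [1.343 0.245 0.252]
scene obj [445, 61, 172, 110, 5220] [-0.209 -0.102  0.012] [0.117 0.202 0.3  ]
scene obj [211, 81, 89, 120, 5633] [ 0.45  -0.538  0.012] [ 0.799 -0.156  0.155]
scene obj [412, 207, 38, 54, 733] [0.284 0.172 0.013] [0.439 0.267 0.071]
scene obj [238, 216, 24, 30, 561] [ 0.768 -0.046  0.012] [0.829 0.012 0.079]
scene obj [59
[... 1597 characters left out ...]
7 0.138 0.012] [0.678 0.205 0.078]
top obj [244, 177, 15, 42, 422] [0.516 0.223 0.013] [0.668 0.273 0.076]
top obj [430, 196, 44, 36, 1408] [ 0.453 -0.541  0.013] [ 0.575 -0.408  0.083]
top obj [178, 200, 35, 23, 353] [0.503 0.39  0.013] [0.578 0.502 0.09 ]
top obj [558, 224, 82, 100, 7454] [ 0.142 -1.062  0.012] [ 0.462 -0.865  0.203]
top obj [10, 226, 75, 25, 1310] [0.416 0.849 0.012] [0.487 1.039 0.3  ]
top obj [246, 239, 29, 44, 458] [0.288 0.165 0.012] [0.439 0.26  0.071]
top obj [0, 251, 83, 107, 5497] [0.116 0.849 0.012] [0.411 0.964 0.3  ]
top obj [147, 323, 13, 15, 70] [0.13  0.464 0.012] [0.196 0.573 0.3  ]
top obj [292, 331, 63, 56, 1372] [-0.065 -0.112  0.012] [0.117 0.105 0.3  ]
```

View pics/crop1.png

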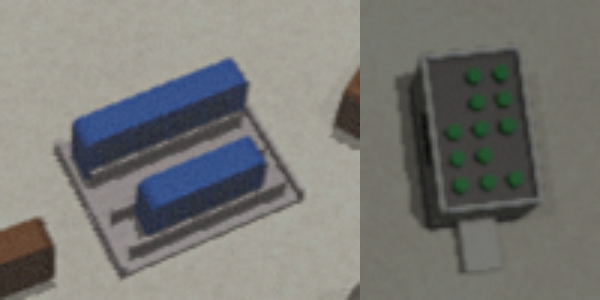

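The crop confirms the target: the longer blue slab, at crop (160,110), is about 153 mm between its rounded ends against about 105 mm for the short one. The tongue shows as the light grey plate at crop (480,245). I'll start moving and fit the carrier in the same round.

Request:
carry_out(plan=[[[0.028, -0.026, 0, 0, 0, 0.06, 1], [0.056, -0.052, 0, 0, 0, 0.12, 0.8], [0.084, -0.078, 0, 0, 0, 0.18, 0.6], [0.112, -0.104, 0, 0, 0, 0.24, 0.6], [0.14, -0.13, 0, 0, 0, 0.29, 0.6]]])

```text
time_s: 0.52
eef_pos: [0.3371, 0.4089, 0.2064]
eef_rot: [-0.0, 0.028, 1.0, -0.0]
wrist_force: [0.4, 0.3, 0.4]
opening: 0.601
grasp_force: 0.0
```

```bash
python3 - <<'E'
from h import *
import cv2
for n in("scene","top"):
    w=np.load(n+"0.npy").reshape(-1,3)
    b=(w[:,0]>.45)&(w[:,0]<.9)&(w[:,1]>-.36)&(w[:,1]<-.1)
    t=w[b&(w[:,2]>.135)&(w[:,2]<.156)]
    r=cv2.minAreaRect((t[:,:2]*1000).astype(np.float32));print(n,"body",len(t),np.round(r[0],1),np.round(r[1],1),round(r[2],2),cv2.boxPoints(r).round(1).tolist())
    t=w[b&(w[:,2]>.028)&(w[:,2]<.042)&(w[:,0]<.606)]
    r=cv2.minAreaRect((t[:,:2]*1000).astype(np.float32));print(n,"tongue",len(t),np.median(t[:,2]),np.round(r[0],1),np.round(r[1],1),round(r[2],2),cv2.boxPoints(r).round(1).tolist(),t.mean(0))
E
```

```text
scene body 1212 [ 702.3 -223.5] [184.8 126.7] 5.26 [[604.5, -168.8000030517578], [616.0999755859375, -295.0], [800.0999755859375, -278.1000061035156], [788.5, -151.89999389648438]]
scene tongue 118 0.03412410787059139 [ 570.7 -216.2] [98.  34.5] 67.17 [[535.7999877929688, -254.6999969482422], [567.5999755859375, -268.1000061035156], [605.5999755859375, -177.6999969482422], [573.7999877929688, -164.3000030517578]] [ 0.56736651 -0.23167112  0.0341031 ]
top body 721 [ 704.2 -229.6] [184.6 118. ] 5.5 [[606.7000122070312, -179.6999969482422], [618.0, -297.20001220703125], [801.7000122070312, -279.5], [790.4000244140625, -162.0]]
top tongue 170 0.03444114456954195 [ 579.4 -241.4] [52.9 43.8] 4.83 [[551.2000122070312, -221.8000030517578], [554.9000244140625, -265.3999938964844], [607.5, -261.0], [603.9000244140625, -217.3000030517578]] [ 0.57866977 -0.24167396  0.03435148]
```

Request:
carry_out(plan=[[[0.028, -0.026, 0, 0, 0, 0, 0.6], [0.056, -0.052, 0, 0, 0, 0, 0.6], [0.084, -0.078, 0, 0, 0, 0, 0.6], [0.112, -0.104, 0, 0, 0, 0, 0.6], [0.14, -0.13, 0, 0, 0, 0, 0.6]]])

```text
time_s: 0.93
eef_pos: [0.4773, 0.2788, 0.2065]
eef_rot: [-0.0, 0.029, 1.0, -0.0]
wrist_force: [0.3, 0.7, -0.1]
opening: 0.597
grasp_force: 0.0
```

Request:
carry_out(plan=[[[0.028, -0.026, 0, 0, 0, 0, 0.6], [0.056, -0.052, 0, 0, 0, 0, 0.6], [0.084, -0.078, -0.02, 0, 0, 0, 0.6], [0.111, -0.1035, -0.05, 0, 0, 0, 0.6], [0.111, -0.1035, -0.08, 0, 0, 0, 0.6]]])

```text
time_s: 1.35
eef_pos: [0.5931, 0.1728, 0.1283]
eef_rot: [0.004, 0.031, 1.0, -0.0]
wrist_force: [0.4, 0.7, 0.2]
opening: 0.602
grasp_force: 0.0
```

```bash
python3 - <<'E'
from h import *
o=get_obs();print(o["eef_pos"],o["opening"],o["eef_rot"])
a=camera("scene");b=camera("top");save(a,"s1.png",(290,130,450,300),2.3)
w=pts(b);e=o["eef_pos"]
for n,c in(("scene",a),("top",b)):
    w=pts(c);i=c["pixels"].astype(int);m=(i[...,2]>i[...,0]+40)&(i[...,2]>i[...,1]+20)
    s=(abs(w[...,0]-e[0])<.12)&(abs(w[...,1]-e[1])<.1)&(w[...,2]>e[2]-.01)&(w[...,2]<e[2]+.06)
    t=w[s];print(n,len(t), t.min(0) if len(t) else'',t.max(0) if len(t) else '',t.mean(0) if len(t) else '')
E
```

```text
[0.59306503 0.17278116 0.12826887] 0.6017629824074782 [ 3.67503935e-03  3.13885683e-02  9.99500454e-01 -3.06694111e-04]
scene 96 [0.58192684 0.13996152 0.1561945 ] [0.60664383 0.21415988 0.18728347] [0.59693932 0.17267185 0.17226295]
top 3 [0.5794785  0.13134687 0.15890096] [0.57961967 0.13470053 0.18514155] [0.57953361 0.13263916 0.16777633]
```

View pics/s1.png

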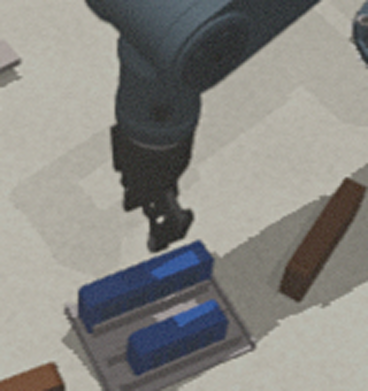

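The hand hangs over the long pack, with the fingers at crop (165,225). I'll descend and grip.

Request:
carry_out(plan=[[[0, 0, 0, 0, 0, 0, 0.6], [0, 0, -0.03, 0, 0, 0, 0.6], [0, 0, -0.06, 0, 0, 0, 0.6], [0, 0, -0.094, 0, 0, 0, 0.6], [0, 0, -0.094, 0, 0, 0, 0.6]]])

```text
time_s: 1.87
eef_pos: [0.5831, 0.1777, 0.0286]
eef_rot: [-0.004, 0.029, 1.0, -0.0]
wrist_force: [-3.5, -0.6, -0.9]
opening: 0.605
grasp_force: 0.0
```

Request:
carry_out(plan=[[[0, 0, 0, 0, 0, 0, 0.45], [0, 0, 0, 0, 0, 0, 0.0], [0, 0, 0, 0, 0, 0, 0.0], [0, 0, 0, 0, 0, 0, 0.0], [0, 0, 0, 0, 0, 0, 0.0]]])

```text
time_s: 2.28
eef_pos: [0.5896, 0.1775, 0.0362]
eef_rot: [0.002, 0.029, 1.0, 0.001]
wrist_force: [-2.2, 0.5, 8.8]
opening: 0.31
grasp_force: 61.4
```

Request:
carry_out(plan=[[[0, 0, 0.01, 0, 0, 0, 0], [0, 0, 0.03, 0, 0, 0, 0], [0, 0, 0.055, 0, 0, 0, 0], [0, 0, 0.08, 0, 0, 0, 0], [0, 0, 0.1, 0, 0, 0, 0]]])

```text
time_s: 2.7
eef_pos: [0.588, 0.1769, 0.1356]
eef_rot: [0.001, 0.029, 1.0, 0.0]
wrist_force: [0.2, -0.0, -4.6]
opening: 0.305
grasp_force: 60.2
```

Request:
carry_out(plan=[[[-0.005, -0.01, 0, 0, 0, 0.02, 0], [-0.02, -0.03, 0, 0, 0, 0.05, 0], [-0.04, -0.06, 0, 0, 0, 0.09, 0], [-0.06, -0.09, 0, 0, 0, 0.13, 0], [-0.075, -0.11, 0, 0, 0, 0.15, 0]]])

```text
time_s: 3.12
eef_pos: [0.5107, 0.0651, 0.1333]
eef_rot: [-0.0, -0.047, 0.999, -0.0]
wrist_force: [0.6, -1.2, -4.3]
opening: 0.302
grasp_force: 60.4
```

Request:
carry_out(plan=[[[-0.005, -0.02, 0, 0, 0, 0, 0], [-0.005, -0.025, 0, 0, 0, 0, 0], [-0.005, -0.025, 0, 0, 0, 0, 0], [-0.005, -0.025, 0, 0, 0, 0, 0], [-0.005, -0.025, 0, 0, 0, 0, 0]]])

```text
time_s: 3.53
eef_pos: [0.508, 0.0426, 0.1332]
eef_rot: [0.0, -0.046, 0.999, 0.0]
wrist_force: [-0.2, 0.3, -5.7]
opening: 0.303
grasp_force: 60.5
```

```bash
cat >> h.py <<'E'
def pack(n,c,near,dz=.007,rad=.13):
    w=pts(c);i=c["pixels"].astype(int);m=(i[...,2]>i[...,0]+40)&(i[...,2]>i[...,1]+20)&(np.hypot(w[...,0]-near[0],w[...,1]-near[1])<rad)
    k,l,s,_=cv2.connectedComponentsWithStats(m.astype(np.uint8))
    q=w[m];zt=np.percentile(q[:,2],90);t=q[q[:,2]>zt-dz]
    r=cv2.minAreaRect((t[:,:2]*1000).astype(np.float32))
    print(n,len(q),"z",np.percentile(q[:,2],[2,50,90]).round(4),"rect",np.round(r[0],1),np.round(r[1],1),round(r[2],1))
E
python3 - <<'E'
from h import *
o=get_obs();print(o["eef_pos"],o["opening"],o["eef_rot"],o["wrist_force"],o["grasp_force"])
a=camera("scene");b=camera("top")
for n,c in(("scene",a),("top",b)): pack(n,c,o["eef_pos"])
i=np.hstack([cv2.resize(a["pixels"][130:330,260:480],(440,400)),cv2.resize(b["pixels"][130:280,220:355],(360,400))])
cv2.imwrite("pics/s2.png",i[:,:,::-1])
E
```

```text
[0.50799469 0.0426143  0.13323908] 0.30307946340914166 [ 3.94571703e-04 -4.57958458e-02  9.98950731e-01  1.46378022e-04] [-0.17883329  0.25889498 -5.74366353] 60.468140316952486
scene 232 z [0.1604 0.1668 0.1689] rect [506.   63.3] [154.3  66. ] 4.6
top 109 z [0.1608 0.1664 0.1701] rect [454.9  33.8] [26.1 45.7] 89.4
```

View pics/s2.png

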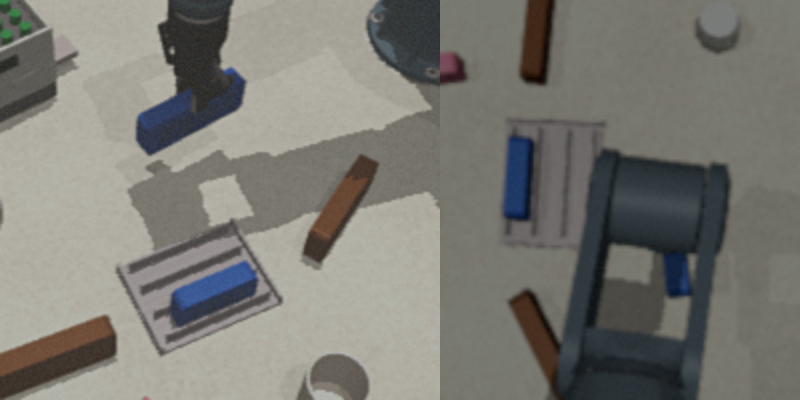

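The left half shows the long pack held level at crop (190,115), and the short pack undisturbed at (215,295). I'll stand it on the bench.

Request:
carry_out(plan=[[[0, 0, -0.02, 0, 0, 0, 0], [0, 0, -0.045, 0, 0, 0, 0], [0, 0, -0.07, 0, 0, 0, 0], [0, 0, -0.085, 0, 0, 0, 0], [0, 0, -0.095, 0, 0, 0, 0]]])

```text
time_s: 4.05
eef_pos: [0.5061, 0.0429, 0.0355]
eef_rot: [-0.002, -0.046, 0.999, 0.0]
wrist_force: [-1.9, 0.6, -4.3]
opening: 0.306
grasp_force: 60.4
```

Request:
carry_out(plan=[[[0, 0, -0.002, 0, 0, 0, 0], [0, 0, -0.004, 0, 0, 0, 0], [0, 0, -0.006, 0, 0, 0, 0], [0, 0, -0.006, 0, 0, 0, 0], [0, 0, -0.006, 0, 0, 0, 0]]])

```text
time_s: 4.47
eef_pos: [0.5084, 0.0418, 0.0327]
eef_rot: [0.001, -0.046, 0.999, -0.0]
wrist_force: [-0.1, -0.1, -4.2]
opening: 0.308
grasp_force: 60.5
```

Request:
carry_out(plan=[[[0, 0, -0.001, 0, 0, 0, 0], [0, 0, -0.002, 0, 0, 0, 0], [0, 0, -0.003, 0, 0, 0, 0], [0, 0, -0.004, 0, 0, 0, 0], [0, 0, -0.004, 0, 0, 0, 0]]])

```text
time_s: 4.88
eef_pos: [0.5081, 0.0415, 0.0301]
eef_rot: [0.0, -0.046, 0.999, -0.0]
wrist_force: [-8.8, -1.2, 17.2]
opening: 0.306
grasp_force: 63.2
```

Request:
carry_out(plan=[[[0, 0, 0.001, 0, 0, 0, 0.4], [0, 0, 0.001, 0, 0, 0, 0.6], [0, 0, 0.001, 0, 0, 0, 0.6], [0, 0, 0.02, 0, 0, 0, 0.6], [0, 0, 0.05, 0, 0, 0, 0.6]]])

```text
time_s: 5.3
eef_pos: [0.5047, 0.0423, 0.0754]
eef_rot: [-0.003, -0.045, 0.999, 0.001]
wrist_force: [0.8, -0.3, 0.3]
opening: 0.597
grasp_force: 0.0
```

Request:
carry_out(plan=[[[0, 0, 0.02, 0, 0, 0, 0.6], [0, 0, 0.02, 0, 0, 0, 0], [0, 0.02, 0.02, 0, 0, 0, 0], [0, 0.045, 0.02, 0, 0, 0, 0], [0, 0.045, 0.02, 0, 0, 0, 0]]])

```text
time_s: 5.72
eef_pos: [0.507, 0.0897, 0.0974]
eef_rot: [-0.0, -0.046, 0.999, 0.001]
wrist_force: [-0.4, 1.1, -0.4]
opening: 0.04
grasp_force: 0.0
```

```bash
python3 - <<'E'
from h import *
o=get_obs();print(o["eef_pos"],o["opening"],o["wrist_force"])
a=camera("scene");b=camera("top")
for n,c in(("scene",a),("top",b)): pack(n,c,[.508,.042],rad=.1)
E
```

```text
[0.5070429  0.08966983 0.09738017] 0.03986142328412502 [-0.38460787  1.09321495 -0.40984251]
scene 274 z [0.0577 0.0632 0.0666] rect [506.3  66.5] [154.   79.8] 3.6
top 151 z [0.0568 0.0642 0.4429] rect [473.9  25.9] [ 2.3 78.1] 81.3
```

Request:
carry_out(plan=[[[0, 0, -0.02, 0, 0, 0, 0], [0, 0, -0.048, 0, 0, 0, 0], [0, 0, -0.048, 0, 0, 0, 0], [0, -0.01, -0.048, 0, 0, 0, 0], [0, -0.015, -0.048, 0, 0, 0, 0]]])

```text
time_s: 6.23
eef_pos: [0.5079, 0.0705, 0.0504]
eef_rot: [0.0, -0.046, 0.999, -0.0]
wrist_force: [0.6, 0.2, 0.2]
opening: 0.0
grasp_force: 0.0
```

Request:
carry_out(plan=[[[0, -0.008, 0, 0, 0, 0, 0], [0, -0.014, 0, 0, 0, 0, 0], [0, -0.02, 0, 0, 0, 0, 0], [0, -0.026, 0, 0, 0, 0, 0], [0, -0.032, 0, 0, 0, 0, 0]]])

```text
time_s: 6.65
eef_pos: [0.5078, 0.0391, 0.0503]
eef_rot: [0.0, -0.045, 0.999, -0.0]
wrist_force: [-0.4, 0.2, -0.2]
opening: 0.001
grasp_force: 0.0
```

```bash
python3 - <<'E'
from h import *
o=get_obs();print(o["eef_pos"],o["opening"],o["wrist_force"])
a=camera("scene")
for n,c in(("scene",a),): pack(n,c,[.508,.02],rad=.12)
E
```

```text
[0.50781058 0.03908487 0.05028452] 0.0008045115747985378 [-0.43819229  0.15147117 -0.15035339]
scene 266 z [0.0582 0.0637 0.0667] rect [506.   63.8] [153.3  70. ] 4.0
```

```bash
python3 - <<'E'
from h import *
a=camera("scene");b=camera("top")
i=np.hstack([cv2.resize(a["pixels"][130:330,260:480],(440,400)),cv2.resize(b["pixels"][130:280,220:355],(360,400))])
cv2.imwrite("pics/s3.png",i[:,:,::-1])
E
```

```text
(no output)
```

View pics/s3.png

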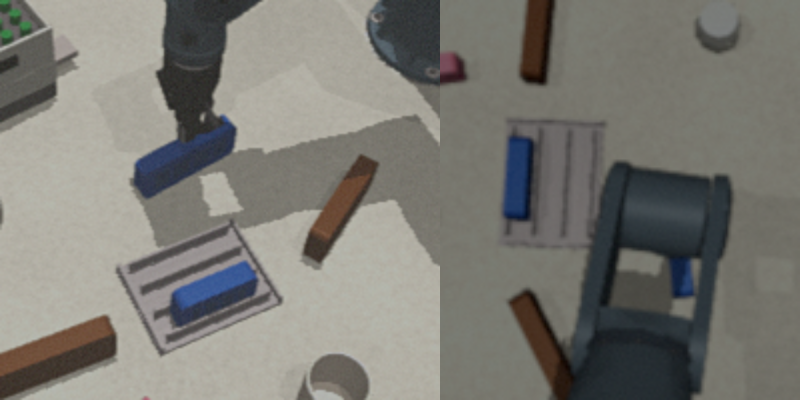

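The long pack still stands at crop (185,160), and the fingers don't clearly touch it. I'll measure where it stands relative to the fingers.

```bash
python3 - <<'E'
from h import *
print(get_obs()["eef_pos"])
for n in("scene","top"):
    c=camera(n);w=pts(c);i=c["pixels"].astype(int)
    m=(i[...,2]>i[...,0]+40)&(i[...,2]>i[...,1]+20)&(abs(w[...,0]-.5)<.12)&(abs(w[...,1]-.03)<.11)&(w[...,2]<.08)
    k,l,s,_=cv2.connectedComponentsWithStats(m.astype(np.uint8))
    for j in range(1,k):
        if s[j,4]<20: continue
        q=w[l==j];print(n,s[j])
        for lo in np.arange(0,.08,.01):
            t=q[(q[:,2]>=lo)&(q[:,2]<lo+.01)]
            if len(t)>5: print(lo.round(2),len(t),t[:,:2].min(0).round(4),t[:,:2].max(0).round(4),"y-resid at x=.508",np.percentile(t[:,1]-(t[:,0]-.508)*.093,[3,50,97]).round(4))
E
```

```text
[0.50758279 0.03941792 0.04993447]
scene [355 188  22  17  78]
0.06 74 [0.4319 0.0237] [0.5042 0.054 ] y-resid at x=.508 [0.0398 0.0479 0.0541]
scene [328 200  27  17 188]
0.05 15 [0.5118 0.033 ] [0.5847 0.0531] y-resid at x=.508 [0.0276 0.0371 0.0466]
0.06 173 [0.5096 0.0296] [0.5841 0.0606] y-resid at x=.508 [0.0293 0.0411 0.053 ]
top [307 227   8  14  91]
0.05 15 [0.4304 0.0195] [0.4725 0.037 ] y-resid at x=.508 [0.0254 0.0344 0.0417]
0.06 73 [0.4304 0.0194] [0.4762 0.0439] y-resid at x=.508 [0.0259 0.0371 0.0477]
```

```bash
python3 - <<'E'
from h import *
o=get_obs();e=o["eef_pos"];print(o["time_s"],o["eef_rot"],o["opening"])
c=camera("scene");w=pts(c);K=c["camera_matrix"];T=np.linalg.inv(c["cam_to_world"])
def pr(p):
    q=T[:3,:3]@p+T[:3,3];q=q*[1,-1,-1];return (K@q/q[2])[:2].round(1)
print("tip",pr(e),"+30mm",pr(e+[0,0,.03]),"+60",pr(e+[0,0,.06]), "packtop corners",[pr(np.array([x,y,.064])) for x,y in((.43,.02),(.43,.048),(.588,.033),(.588,.061))])
i=c["pixels"].astype(int);dark=(i.max(2)<60)
s=dark&(abs(w[...,0]-e[0])<.06)&(abs(w[...,1]-e[1])<.07)
for lo in np.arange(.03,.13,.01):
    t=w[s&(w[...,2]>=lo)&(w[...,2]<lo+.01)]
    if len(t)>3: print(lo.round(2),len(t),t.min(0).round(3),t.max(0).round(3))
save(c,"s4.png",(310,150,400,240),6)
E
```

```text
6.9 [-2.68701548e-05 -4.55081468e-02  9.98963965e-01  7.28091023e-05] -0.0025277400502077764
tip [352.2 204.2] +30mm [352.7 197.6] +60 [353.3 190.8] packtop corners [array([371.9, 186.3]), array([377.2, 192.9]), array([326.2, 210.2]), array([331.1, 217.4])]
0.03 7 [0.449 0.049 0.031] [0.534 0.058 0.04 ]
0.04 4 [0.489 0.053 0.042] [0.559 0.061 0.048]
0.08 6 [0.502 0.043 0.083] [0.518 0.054 0.089]
0.09 13 [0.503 0.04  0.09 ] [0.517 0.057 0.098]
0.1 10 [0.511 0.036 0.101] [0.519 0.055 0.11 ]
0.11 9 [0.512 0.037 0.112] [0.52  0.056 0.12 ]
0.12 44 [0.496 0.012 0.12 ] [0.522 0.072 0.13 ]
```

View pics/s4.png

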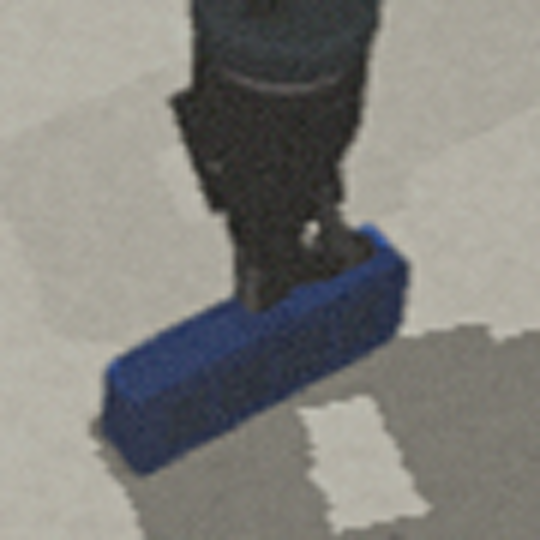

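The enlarged view shows the shut fingertips ending on the pack's top edge at crop (260,305), so they passed over it without pushing it. I'll back off, go lower and push again.

Request:
carry_out(plan=[[[0, 0.0, 0.02, 0, 0, 0, 0], [0, 0.03, 0.02, 0, 0, 0, 0], [0, 0.045, 0.02, 0, 0, 0, 0], [0, 0.045, -0.005, 0, 0, 0, 0], [0, 0.045, -0.019, 0, 0, 0, 0]]])

```text
time_s: 7.37
eef_pos: [0.5075, 0.0863, 0.0302]
eef_rot: [0.0, -0.047, 0.999, 0.0]
wrist_force: [-0.4, -0.3, -0.6]
opening: -0.001
grasp_force: 0.0
```

Request:
carry_out(plan=[[[0, -0.004, 0, 0, 0, 0, 0], [0, -0.01, 0, 0, 0, 0, 0], [0, -0.016, 0, 0, 0, 0, 0], [0, -0.022, 0, 0, 0, 0, 0], [0, -0.028, 0, 0, 0, 0, 0]]])

```text
time_s: 7.78
eef_pos: [0.5088, 0.056, 0.0321]
eef_rot: [0.001, -0.045, 0.999, -0.0]
wrist_force: [-0.1, 0.7, 0.3]
opening: -0.0
grasp_force: 0.7
```

Request:
carry_out(plan=[[[0, -0.006, 0, 0, 0, 0, 0], [0, -0.012, 0, 0, 0, 0, 0], [0, -0.018, 0, 0, 0, 0, 0], [0, -0.024, 0, 0, 0, 0, 0], [0, -0.028, 0, 0, 0, 0, 0]]])

```text
time_s: 8.2
eef_pos: [0.5074, 0.028, 0.0307]
eef_rot: [-0.0, -0.045, 0.999, -0.0]
wrist_force: [-0.3, 0.4, 0.1]
opening: 0.0
grasp_force: 0.0
```

```bash
cat >> h.py <<'E'
def slab(n,c,x0,x1,y0,y1,zmax=.1,zmin=-1):
    w=pts(c);i=c["pixels"].astype(int)
    m=(i[...,2]>i[...,0]+40)&(i[...,2]>i[...,1]+20)&(w[...,0]>x0)&(w[...,0]<x1)&(w[...,1]>y0)&(w[...,1]<y1)&(w[...,2]<zmax)&(w[...,2]>zmin)
    q=w[m]
    if len(q)<9: return print(n,"few",len(q))
    r=cv2.minAreaRect((q[:,:2]*1000).astype(np.float32))
    print(n,len(q),"z",np.percentile(q[:,2],[5,50,95]).round(4),"rect",np.round(r[0],1),np.round(r[1],1),round(r[2],1),"ext",q[:,:2].min(0).round(3),q[:,:2].max(0).round(3))
E
python3 - <<'E'
from h import *
o=get_obs();print(o["eef_pos"],o["wrist_force"])
for n in("scene","top"): slab(n,camera(n),.38,.62,-.09,.13)
E
```

```text
[0.50739445 0.02797646 0.03070671] [-0.31066936  0.37516426  0.11278058]
scene 470 z [0.0247 0.0331 0.0481] rect [508.2   7.8] [160.9  62. ] 4.8 ext [ 0.428 -0.023] [0.59  0.044]
top 123 z [0.0195 0.028  0.0323] rect [510.2  -9.2] [156.9  61. ] 5.0 ext [ 0.43  -0.045] [0.59  0.017]
```

Request:
carry_out(plan=[[[0, 0.015, 0, 0, 0, 0, 0], [0, 0.03, 0.01, 0, 0, 0, 0], [0, 0.03, 0.05, 0, 0, 0, 0.5], [0, 0.03, 0.09, 0, 0, 0, 1], [0, 0.03, 0.11, 0, 0, 0, 1]]])

```text
time_s: 8.72
eef_pos: [0.5093, 0.0593, 0.145]
eef_rot: [0.002, -0.046, 0.999, -0.0]
wrist_force: [1.4, -0.9, 1.0]
opening: 0.419
grasp_force: 0.0
```

```bash
python3 - <<'E'
from h import *
o=get_obs();print(o["eef_pos"],o["wrist_force"],o["opening"])
for n in("scene","top"): slab(n,camera(n),.38,.62,-.09,.1)
E
```

```text
[0.50932634 0.05932169 0.14495455] [ 1.42850414 -0.93583158  1.02552548] 0.4187024440519629
scene 894 z [0.0244 0.028  0.0315] rect [511.3  -7.2] [157.2  66. ] 4.6 ext [ 0.431 -0.045] [0.591 0.031]
top 455 z [0.0229 0.0275 0.0328] rect [509.9 -18.8] [ 54.2 159.6] 89.1 ext [ 0.43  -0.045] [0.59  0.009]
```

```bash
python3 - <<'E'
from h import *
for n in("scene","top"):
    c=camera(n);slab(n,c,.38,.62,-.09,.1,.1,.024)
    slab(n,c,.38,.62,-.09,.1,.1,.026)
    w=pts(c).reshape(-1,3);a=.094;R=np.array([[np.cos(a),np.sin(a)],[-np.sin(a),np.cos(a)]])
    for zl,zh in((.142,.156),(.145,.156),(.03,.04)):
        s=(w[:,0]>.5)&(w[:,0]<.84)&(w[:,1]>-.34)&(w[:,1]<-.12)&(w[:,2]>zl)&(w[:,2]<zh)
        if zl<.1: s&=(w[:,0]<.604)&(w[:,1]>-.275)&(w[:,1]<-.2)
        t=w[s,:2]@R.T;print(n,zl,s.sum(),np.percentile(t,[0,2,98,100],axis=0).round(4).tolist())
print("pred top-based origin (612.6,-238.3) ->",R@[.6126,-.2383])
print(get_obs()["eef_pos"])
E
```

```text
scene 853 z [0.0251 0.0282 0.0316] rect [509.1  -6.6] [161.3  65.6] 4.5 ext [ 0.428 -0.044] [0.59  0.031]
scene 735 z [0.0263 0.0285 0.0318] rect [510.6  -6.5] [158.2  65.6] 4.5 ext [ 0.43  -0.044] [0.59  0.031]
scene 0.142 837 [[0.5845, -0.3501], [0.5881, -0.3475], [0.7691, -0.2302], [0.7702, -0.2279]]
scene 0.145 632 [[0.5845, -0.3501], [0.5874, -0.3478], [0.7691, -0.2303], [0.7702, -0.2279]]
scene 0.03 107 [[0.5252, -0.3125], [0.5256, -0.3108], [0.5633, -0.2666], [0.5663, -0.2637]]
top 394 z [0.0246 0.0278 0.0325] rect [509.8 -18.9] [ 54.1 159.3] 89.0 ext [ 0.431 -0.045] [0.589 0.009]
top 316 z [0.0263 0.0285 0.0328] rect [511.5 -19.1] [ 54.1 155.9] 88.9 ext [ 0.433 -0.045] [0.589 0.009]
top 0.142 584 [[0.5873, -0.3542], [0.5878, -0.3526], [0.7699, -0.2365], [0.7716, -0.2357]]
top 0.145 461 [[0.5874, -0.3539], [0.5881, -0.3526], [0.7701, -0.2365], [0.7716, -0.2357]]
top 0.03 156 [[0.5277, -0.3174], [0.5283, -0.3158], [0.5781, -0.2732], [0.5799, -0.2724]]
pred top-based origin (612.6,-238.3) -> [ 0.5875283 -0.2947476]
[0.50755268 0.05908707 0.14093189]
```

The pack lies flat: its top is at z ≈ 0.028, centred near (0.5105,-0.0065) with yaw about 4.7°. I'll now take it by its sides.

Request:
carry_out(plan=[[[-0.01, -0.03, 0, 0, 0, 0, 1], [-0.0225, -0.066, 0, 0, 0, 0, 1], [-0.0225, -0.066, -0.03, 0, 0, 0, 1], [-0.0225, -0.066, -0.07, 0, 0, 0, 1], [-0.0225, -0.066, -0.07, 0, 0, 0, 1]]])

```text
time_s: 9.33
eef_pos: [0.4777, -0.0061, 0.0627]
eef_rot: [-0.007, -0.045, 0.999, 0.002]
wrist_force: [-1.9, 0.3, -1.3]
opening: 1.002
grasp_force: 0.0
```

Request:
carry_out(plan=[[[0, 0, -0.02, 0, 0, 0, 1], [0, 0, -0.04, 0, 0, 0, 1], [0, 0, -0.055, 0, 0, 0, 1], [0, 0, -0.064, 0, 0, 0, 1], [0, 0, -0.067, 0, 0, 0, 1]]])

```text
time_s: 9.75
eef_pos: [0.4834, -0.0064, 0.0024]
eef_rot: [-0.002, -0.046, 0.999, 0.001]
wrist_force: [-1.1, 0.5, -0.1]
opening: 1.001
grasp_force: 0.0
```

Request:
carry_out(plan=[[[0, -0.001, -0.002, 0, 0, 0, 1], [0, -0.001, -0.005, 0, 0, 0, 1], [0, -0.001, -0.005, 0, 0, 0, 1], [0, -0.001, -0.005, 0, 0, 0, 0.85], [0, -0.001, -0.005, 0, 0, 0, 0.8]]])

```text
time_s: 10.17
eef_pos: [0.4855, -0.0082, -0.0006]
eef_rot: [0.001, -0.046, 0.999, -0.0]
wrist_force: [-0.4, 0.6, 0.6]
opening: 0.799
grasp_force: 0.0
```

Request:
carry_out(plan=[[[0, 0, 0, 0, 0, 0, 0.7], [0, 0, 0, 0, 0, 0, 0.5], [0, 0, 0, 0, 0, 0, 0.5], [0, 0, 0, 0, 0, 0, 0.5], [0, 0, 0, 0, 0, 0, 0.5]]])

```text
time_s: 10.58
eef_pos: [0.4875, -0.0086, 0.0016]
eef_rot: [0.002, -0.046, 0.999, -0.001]
wrist_force: [-4.1, 1.7, 19.6]
opening: 0.504
grasp_force: 10.0
```

```bash
python3 - <<'E'
from h import *
a=camera("scene");b=camera("top")
for n,c in(("scene",a),("top",b)): slab(n,c,.36,.64,-.1,.1)
i=np.hstack([cv2.resize(a["pixels"][130:230,310:420],(440,400),interpolation=cv2.INTER_CUBIC),cv2.resize(b["pixels"][180:270,280:360],(356,400),interpolation=cv2.INTER_CUBIC)])
cv2.imwrite("pics/s5.png",i[:,:,::-1])
E
```

```text
scene 391 z [0.0245 0.0278 0.0311] rect [513.2  -7. ] [155.1  66.7] 5.8 ext [ 0.434 -0.037] [0.591 0.033]
top 163 z [0.0219 0.0273 0.0323] rect [510.7 -10.9] [157.1  59.6] 6.1 ext [ 0.433 -0.048] [0.591 0.025]
```

View pics/s5.png

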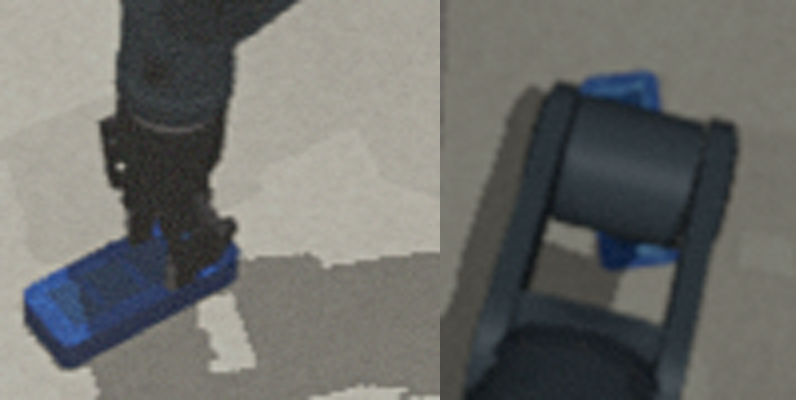

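The fingers closed onto the top of the pack at left crop (185,280), which means the real tips sit roughly 20 mm behind the reported TCP. I'll open and go deeper, watching the force.

Request:
carry_out(plan=[[[0, 0, 0.005, 0, 0, 0, 0.5], [0, 0, 0.03, 0, 0, 0, 0.8], [0, 0, 0.03, 0, 0, 0, 1], [0, 0, 0.03, 0, 0, 0, 1], [0, 0, 0.02, 0, 0, 0, 1]]])

```text
time_s: 11.1
eef_pos: [0.4866, -0.0085, 0.02]
eef_rot: [0.002, -0.046, 0.999, -0.001]
wrist_force: [0.8, -0.1, 0.0]
opening: 0.999
grasp_force: 0.0
```

Request:
carry_out(plan=[[[0, 0, 0, 0, 0, 0.01, 1], [0, 0, -0.01, 0, 0, 0.01, 1], [0, 0, -0.02, 0, 0, 0.01, 1], [0, 0, -0.028, 0, 0, 0.01, 1], [0, 0, -0.034, 0, 0, 0.01, 1]]])

```text
time_s: 11.52
eef_pos: [0.4837, -0.0078, -0.0172]
eef_rot: [-0.001, -0.051, 0.999, 0.0]
wrist_force: [-0.3, 0.2, -0.6]
opening: 0.999
grasp_force: 0.0
```

Request:
carry_out(plan=[[[0, 0, -0.002, 0, 0, 0, 1], [0, 0, -0.004, 0, 0, 0, 1], [0, 0, -0.004, 0, 0, 0, 0.85], [0, 0, -0.004, 0, 0, 0, 0.8], [0, 0, -0.004, 0, 0, 0, 0.8]]])

```text
time_s: 11.93
eef_pos: [0.4854, -0.0084, -0.0189]
eef_rot: [0.0, -0.051, 0.999, -0.0]
wrist_force: [0.0, -2.2, -0.6]
opening: 0.8
grasp_force: 0.9
```

Request:
carry_out(plan=[[[0, 0, 0, 0, 0, 0, 0.7], [0, 0, 0, 0, 0, 0, 0.65], [0, 0, 0, 0, 0, 0, 0.65], [0, 0, 0, 0, 0, 0, 0.65], [0, 0, 0, 0, 0, 0, 0.65]]])

```text
time_s: 12.35
eef_pos: [0.4858, -0.0086, -0.0182]
eef_rot: [0.001, -0.051, 0.999, -0.0]
wrist_force: [-1.1, -2.3, 4.4]
opening: 0.731
grasp_force: 66.6
```

Request:
carry_out(plan=[[[0, 0, 0.01, 0, 0, 0, 0.6], [0, 0, 0.03, 0, 0, 0, 0.6], [0, 0, 0.055, 0, 0, 0, 0.6], [0, 0, 0.075, 0, 0, 0, 0.6], [0, 0, 0.08, 0, 0, 0, 0.6]]])

```text
time_s: 12.77
eef_pos: [0.4869, -0.0083, 0.0641]
eef_rot: [0.002, -0.051, 0.999, -0.001]
wrist_force: [0.9, 0.1, -3.7]
opening: 0.732
grasp_force: 67.6
```

Request:
carry_out(plan=[[[0, -0.01, 0, 0, 0, 0, 0.6], [0, -0.04, 0, 0, 0, 0, 0.6], [0, -0.075, 0, 0, 0, 0, 0.6], [0, -0.11, 0, 0, 0, 0, 0.6], [0, -0.145, 0, 0, 0, 0, 0.6]]])

```text
time_s: 13.18
eef_pos: [0.4833, -0.1542, 0.059]
eef_rot: [-0.001, -0.051, 0.999, 0.001]
wrist_force: [1.1, 0.0, -5.1]
opening: 0.731
grasp_force: 67.6
```

Request:
carry_out(plan=[[[0, -0.03, 0, 0, 0, 0, 0.6], [0, -0.06, 0, 0, 0, 0, 0.6], [0, -0.08, 0, 0, 0, 0, 0.6], [0, -0.09, 0, 0, 0, 0, 0.6], [0, -0.09, 0, 0, 0, 0, 0.6]]])

```text
time_s: 13.6
eef_pos: [0.4838, -0.2452, 0.0593]
eef_rot: [-0.001, -0.049, 0.999, 0.0]
wrist_force: [-1.2, -0.1, -3.7]
opening: 0.732
grasp_force: 67.6
```

```bash
cat >> h.py <<'E'
def compare(zt):
    # pack and carrier in the same view, in the frame turned by the carrier yaw
    a=.094;R=np.array([[np.cos(a),np.sin(a)],[-np.sin(a),np.cos(a)]])
    for n in("scene","top"):
        c=camera(n);w=pts(c);i=c["pixels"].astype(int)
        m=(i[...,2]>i[...,0]+40)&(i[...,2]>i[...,1]+20)&(w[...,1]<-.15)&(w[...,1]>-.34)&(w[...,0]>.3)&(w[...,0]<.8)&(w[...,2]>.03)&(w[...,2]<.2)
        q=w[m];print(n,len(q),"z",np.percentile(q[:,2],[5,50,95]).round(4))
        t=q[abs(q[:,2]-zt)<.006];u=t[:,:2]@R.T
        r=cv2.minAreaRect((t[:,:2]*1000).astype(np.float32))
        print("  pack x'",np.percentile(u[:,0],[0,1,99,100]).round(4),"y'",np.percentile(u[:,1],[0,2,98,100]).round(4),np.round(r[0],1),np.round(r[1],1),round(r[2],1))
        b=w[(w[...,0]>.55)&(w[...,0]<.84)&(w[...,1]>-.34)&(w[...,1]<-.12)&(w[...,2]>.142)&(w[...,2]<.153)]
        u=b[:,:2]@R.T
        print("  body x'",np.percentile(u[:,0],[0,1,99,100]).round(4),"y'",np.percentile(u[:,1],[0,2,98,100]).round(4))
E
python3 - <<'E'
from h import *
o=get_obs();print(o["eef_pos"],o["eef_rot"],o["wrist_force"],o["opening"])
compare(.108)
E
```

```text
[ 0.48380279 -0.24518056  0.05927775] [-7.80047445e-04 -4.91330755e-02  9.98791847e-01  4.21832815e-04] [-1.23830184 -0.11672184 -3.66961267] 0.732304584442471
scene 335 z [0.1013 0.1046 0.1083]
  pack x' [0.4052 0.4059 0.5625 0.5642] y' [-0.3203 -0.3192 -0.2586 -0.2552] [ 509.4 -241.2] [159.1  64.1] 4.8
  body x' [0.586  0.5872 0.7697 0.7707] y' [-0.3521 -0.3478 -0.2302 -0.2282]
top 278 z [0.1006 0.1048 0.1096]
  pack x' [0.4057 0.4062 0.5606 0.5618] y' [-0.318  -0.3151 -0.2594 -0.2587] [ 508.6 -241.2] [156.   58.9] 4.8
  body x' [0.5874 0.5877 0.7703 0.7719] y' [-0.3541 -0.3526 -0.2364 -0.2357]
```

The pack is held level, with its bottom at z ≈ 0.077. After correcting each camera's bias against the TCP, it needs about -1 mm in carrier y and +0.5° of yaw. I'll lower it, then go in.

Request:
carry_out(plan=[[[0, -0.001, -0.01, 0, 0, 0.008, 0.6], [0, -0.001, -0.02, 0, 0, 0.008, 0.6], [0, -0.001, -0.03, 0, 0, 0.008, 0.6], [0, -0.001, -0.035, 0, 0, 0.008, 0.6], [0, -0.001, -0.037, 0, 0, 0.008, 0.6]]])

```text
time_s: 14.12
eef_pos: [0.484, -0.2426, 0.0218]
eef_rot: [-0.001, -0.055, 0.998, 0.001]
wrist_force: [0.3, -0.3, -4.4]
opening: 0.734
grasp_force: 67.6
```

Request:
carry_out(plan=[[[0, 0, 0, 0, 0, 0, 0.6], [0.005, 0.0005, 0, 0, 0, 0, 0.6], [0.01, 0.001, 0, 0, 0, 0, 0.6], [0.015, 0.0015, 0, 0, 0, 0, 0.6], [0.02, 0.002, 0, 0, 0, 0, 0.6]]])

```text
time_s: 14.53
eef_pos: [0.5061, -0.2424, 0.0244]
eef_rot: [0.001, -0.055, 0.999, -0.0]
wrist_force: [0.2, -0.5, -4.6]
opening: 0.734
grasp_force: 67.6
```

```bash
python3 - <<'E'
from h import *
o=get_obs();print(o["eef_pos"],o["eef_rot"],o["wrist_force"],o["opening"])
compare(.068)
a=camera("scene");b=camera("top")
i=np.hstack([cv2.resize(a["pixels"][110:230,200:332],(440,400),interpolation=cv2.INTER_CUBIC),cv2.resize(b["pixels"][120:240,340:446],(353,400),interpolation=cv2.INTER_CUBIC)])
cv2.imwrite("pics/s6.png",i[:,:,::-1])
E
```

```text
[ 0.5061427  -0.24237827  0.02437218] [ 5.29378624e-04 -5.46184441e-02  9.98507073e-01 -4.12834409e-04] [ 0.21103071 -0.50638186 -4.63390576] 0.7335918680121504
scene 215 z [0.0666 0.0701 0.0737]
  pack x' [0.4278 0.4285 0.568  0.5713] y' [-0.3208 -0.3178 -0.2551 -0.2547] [ 524.3 -239.5] [143.4  66. ] 5.3
  body x' [0.5858 0.5873 0.7698 0.7712] y' [-0.3516 -0.348  -0.2306 -0.228 ]
top 251 z [0.0651 0.0703 0.0756]
  pack x' [0.4287 0.43   0.5867 0.5877] y' [-0.319  -0.3168 -0.2607 -0.2595] [ 532.8 -239.4] [159.2  59.3] 6.3
  body x' [0.5876 0.588  0.7712 0.7721] y' [-0.3542 -0.3528 -0.2363 -0.2352]
```

View pics/s6.png

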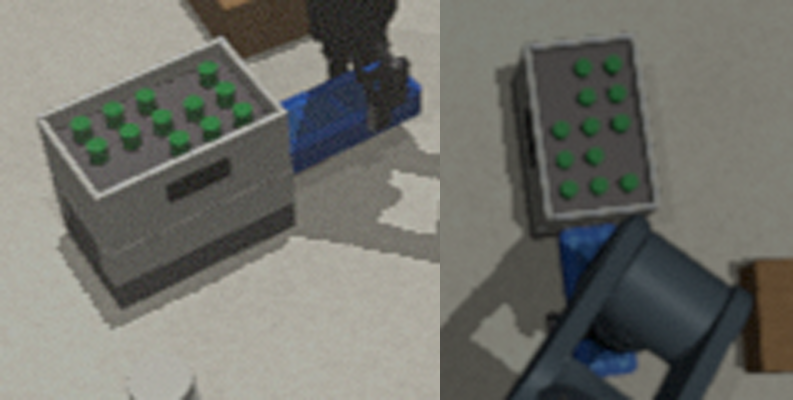

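The picture shows the pack lined up in front of the mouth: its end is at left crop (295,150) and right crop (590,235). Before entering I'll trim by 2 mm in y, 3.5 mm down, and a little yaw.

Request:
carry_out(plan=[[[-0.004, -0.0024, -0.002, 0, 0, -0.01, 0.6], [-0.004, -0.0024, -0.0035, 0, 0, -0.01, 0.6], [-0.004, -0.0024, -0.0035, 0, 0, -0.01, 0.6], [-0.004, -0.0024, -0.0035, 0, 0, -0.01, 0.6], [-0.004, -0.0024, -0.0035, 0, 0, -0.01, 0.6]]])

```text
time_s: 15.15
eef_pos: [0.5009, -0.2446, 0.0203]
eef_rot: [-0.0, -0.049, 0.999, 0.0]
wrist_force: [-0.4, -0.2, -4.2]
opening: 0.729
grasp_force: 67.6
```

```bash
python3 - <<'E'
from h import *
o=get_obs();e=o["eef_pos"];print(e,o["eef_rot"],o["wrist_force"],"y'",-e[0]*.09386+e[1]*.99559,"x'",e[0]*.99559+e[1]*.09386)
compare(.066)
E
```

```text
[ 0.50087463 -0.24455094  0.02026472] [-2.95433148e-05 -4.94450847e-02  9.98776842e-01  5.16933144e-05] [-0.35951106 -0.21556459 -4.17099294] y' -0.2904845649476504 x' 0.47571222538883373
scene 236 z [0.0627 0.0662 0.0707]
  pack x' [0.4232 0.4242 0.5663 0.5686] y' [-0.3232 -0.3196 -0.2579 -0.2546] [ 519.8 -239.9] [144.9  67.9] 2.5
  body x' [0.5856 0.5871 0.7696 0.7706] y' [-0.3515 -0.3476 -0.2305 -0.2275]
top 235 z [0.0609 0.066  0.071 ]
  pack x' [0.4226 0.4234 0.5791 0.5794] y' [-0.3199 -0.317  -0.2627 -0.2617] [ 526.1 -242. ] [157.3  56.8] 6.5
  body x' [0.5871 0.5879 0.7707 0.7721] y' [-0.3537 -0.3525 -0.2365 -0.2358]
```

Request:
carry_out(plan=[[[0.004, 0.0004, 0, 0, 0, 0, 0.6], [0.008, 0.0008, 0, 0, 0, 0, 0.6], [0.012, 0.0012, 0, 0, 0, 0, 0.6], [0.016, 0.0015, 0, 0, 0, 0, 0.6], [0.02, 0.0019, 0, 0, 0, 0, 0.6]]])

```text
time_s: 15.67
eef_pos: [0.5216, -0.2426, 0.0203]
eef_rot: [0.0, -0.05, 0.999, -0.0]
wrist_force: [0.3, 0.4, -4.8]
opening: 0.737
grasp_force: 67.6
```

Request:
carry_out(plan=[[[0.004, 0.0004, 0, 0, 0, 0, 0.6], [0.008, 0.0008, 0, 0, 0, 0, 0.6], [0.012, 0.0012, 0, 0, 0, 0, 0.6], [0.016, 0.0015, 0, 0, 0, 0, 0.6], [0.02, 0.0019, 0, 0, 0, 0, 0.6]]])

```text
time_s: 16.08
eef_pos: [0.5414, -0.2407, 0.0202]
eef_rot: [-0.0, -0.05, 0.999, 0.0]
wrist_force: [0.1, 0.6, -5.1]
opening: 0.737
grasp_force: 67.6
```

Request:
carry_out(plan=[[[0.003, 0.0003, 0, 0, 0, 0, 0.6], [0.006, 0.0006, 0, 0, 0, 0, 0.6], [0.01, 0.001, 0, 0, 0, 0, 0.6], [0.013, 0.0013, 0, 0, 0, 0, 0.6], [0.016, 0.0015, 0, 0, 0, 0, 0.6]]])

```text
time_s: 16.5
eef_pos: [0.5573, -0.2391, 0.0203]
eef_rot: [0.0, -0.05, 0.999, 0.0]
wrist_force: [-0.3, 0.0, -3.3]
opening: 0.73
grasp_force: 67.6
```

Request:
carry_out(plan=[[[0, 0, -0.001, 0, 0, 0, 0.6], [0, 0, -0.002, 0, 0, 0, 0.6], [0, 0, -0.002, 0, 0, 0, 0.85], [0, 0, -0.002, 0, 0, 0, 0.95], [0, 0, -0.002, 0, 0, 0, 0.95]]])

```text
time_s: 16.92
eef_pos: [0.5575, -0.2396, 0.019]
eef_rot: [0.001, -0.05, 0.999, -0.0]
wrist_force: [0.4, -0.2, -0.1]
opening: 0.952
grasp_force: 0.0
```

Request:
carry_out(plan=[[[0, 0, 0.005, 0, 0, 0, 0.95], [0, 0, 0.02, 0, 0, 0, 0.95], [-0.02, -0.002, 0.05, 0, 0, 0, 0.95], [-0.05, -0.005, 0.08, 0, 0, 0, 0.95], [-0.08, -0.008, 0.11, 0, 0, 0, 0.5]]])

```text
time_s: 17.33
eef_pos: [0.4776, -0.247, 0.1285]
eef_rot: [0.0, -0.05, 0.999, -0.0]
wrist_force: [0.5, -0.2, 0.8]
opening: 0.833
grasp_force: 0.0
```

```bash
python3 - <<'E'
from h import *
o=get_obs();e=o["eef_pos"];print(e,o["eef_rot"],o["wrist_force"],o["q"])
compare(.064)
E
```

```text
[ 0.47758818 -0.24697376  0.12846013] [ 9.57930233e-05 -5.01349806e-02  9.98742439e-01 -1.21923383e-04] [ 0.50666334 -0.16625804  0.81075167] [-6.98109792e-01  1.83010237e-01  1.77268635e+00 -5.21826720e-05
  1.18558975e+00 -2.36919853e+00]
scene 282 z [0.0593 0.063  0.0668]
  pack x' [0.4792 0.4805 0.5653 0.5681] y' [-0.3211 -0.3172 -0.2576 -0.2563] [ 548.5 -238.3] [88.8 64.8] 5.4
  body x' [0.5853 0.5868 0.7694 0.7703] y' [-0.3513 -0.3477 -0.2306 -0.2292]
top 404 z [0.0568 0.0623 0.0671]
  pack x' [0.4788 0.4825 0.5861 0.5878] y' [-0.3225 -0.3204 -0.2617 -0.26  ] [ 558.1 -240. ] [108.9  61.8] 4.7
  body x' [0.5872 0.5878 0.7706 0.7725] y' [-0.3538 -0.3526 -0.2364 -0.236 ]
```

The pack rests flat on the tongue, with its near end about 107 mm in front of the mouth and its front part in the bay. I'll now shut the fingers and tilt them forward.

Request:
carry_out(plan=[[[-0.005, -0.0005, 0, 0.011, -0.12, 0, 0.5], [-0.01, -0.001, 0, 0.0225, -0.24, 0, 0.2], [-0.015, -0.0015, 0, 0.034, -0.36, 0, 0], [-0.02, -0.002, 0, 0.045, -0.48, 0, 0], [-0.02, -0.002, 0, 0.056, -0.6, 0, 0]]])

```text
time_s: 17.85
eef_pos: [0.4636, -0.2454, 0.1343]
eef_rot: [0.289, -0.038, 0.957, 0.012]
wrist_force: [-0.6, -0.3, -0.7]
opening: -0.0
grasp_force: 0.0
```

Request:
carry_out(plan=[[[0, 0, 0, 0.007, -0.075, 0, 0], [0, 0, 0, 0.014, -0.15, 0, 0], [0, 0, -0.02, 0.014, -0.15, 0, 0], [0, 0, -0.04, 0.014, -0.15, 0, 0], [0, 0, -0.06, 0.014, -0.15, 0, 0]]])

```text
time_s: 18.27
eef_pos: [0.4975, -0.2148, 0.1437]
eef_rot: [0.329, -0.023, 0.944, 0.013]
wrist_force: [-0.3, 0.5, -0.2]
opening: -0.0
grasp_force: 0.0
```

```bash
cat >> h.py <<'E'
def tip(d=19):
    from scipy.spatial.transform import Rotation as Ro
    o=get_obs();e=o["eef_pos"];q=o["eef_rot"];R=Ro.from_quat([q[1],q[2],q[3],q[0]]).as_matrix()
    r=np.array([[np.cos(.094),np.sin(.094),0],[-np.sin(.094),np.cos(.094),0],[0,0,1]])
    t=e-R[:,2]*d/1000
    print("eef'",(r@e).round(4),"tool z'",(r@R[:,2]).round(3),"tool y'",(r@R[:,1]).round(3),"tip'",(r@t).round(4),"front corner'",(r@(t-np.sign((r@R[:,0])[0])*-.011*R[:,0])).round(4),"F'",(r@o["wrist_force"]).round(1),o["opening"])
E
python3 - <<'E'
from h import *
tip();print(get_obs()["q"])
c=camera("scene");w=pts(c);i=c["pixels"];save(c,"s7.png",(215,100,365,215),5)
E
```

```text
eef' [ 0.4752 -0.2606  0.1437] tool z' [ 0.622 -0.018 -0.783] tool y' [0.042 0.999 0.01 ] tip' [ 0.4633 -0.2602  0.1585] front corner' [ 0.4719 -0.2607  0.1654] F' [-0.2  0.5 -0.2] -0.0004520874146239465
[-1.00587906 -0.12312097  2.22860446  0.80797709  0.8555136  -3.11736577]
```

View pics/s7.png

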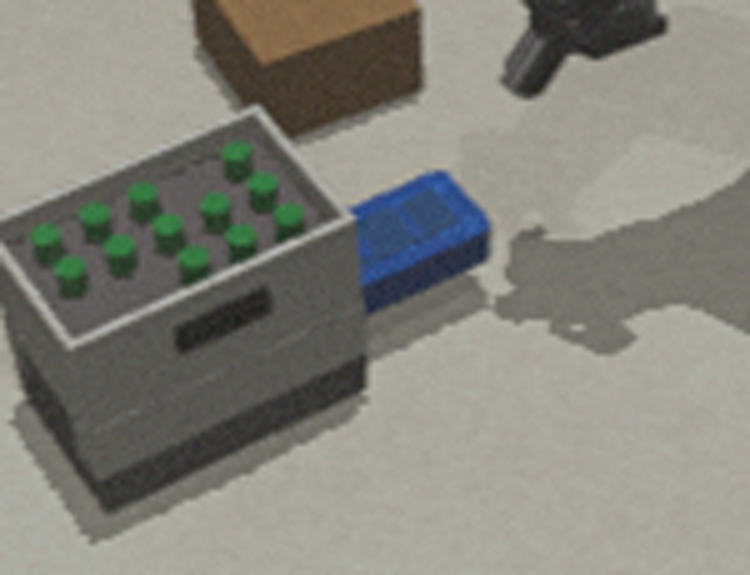

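Joint 6 has reached its limit, with the tool held high and clear at crop (525,75). I'll turn the hand half way round its own axis, which gives the same geometry.

Request:
carry_out(plan=[[[0, 0, 0, 0.0745, 0.0049, -0.094, 0], [0, 0, 0, 0.149, 0.0098, -0.188, 0], [0, 0, 0, 0.2235, 0.0147, -0.282, 0], [0, 0, 0, 0.298, 0.0196, -0.376, 0], [0, 0, 0, 0.3725, 0.0245, -0.47, 0]]])

```text
time_s: 18.73
eef_pos: [0.4974, -0.2144, 0.1432]
eef_rot: [0.309, 0.26, 0.908, 0.112]
wrist_force: [-0.6, 0.3, -1.0]
opening: -0.0
grasp_force: 0.0
```

```bash
python3 - <<'E'
from h import *
tip();o=get_obs();print(o["q"],o["eef_pos"])
E
```

```text
eef' [ 0.4751 -0.2601  0.1432] tool z' [ 0.621 -0.016 -0.784] tool y' [0.479 0.799 0.363] tip' [ 0.4633 -0.2598  0.1581] front corner' [ 0.4701 -0.2664  0.1637] F' [-0.6  0.3 -1. ] -0.00011926869083783184
[-1.00593215 -0.12194662  2.22820173  0.80740363  0.85710192 -2.51119406] [ 0.49737124 -0.21437638  0.14323959]
```

Commanded pose follows the reached one. Continue the half turn.

Request:
carry_out(plan=[[[0, 0, 0, 0.0745, 0.0049, -0.094, 0], [0, 0, 0, 0.149, 0.0098, -0.188, 0], [0, 0, 0, 0.2235, 0.0147, -0.282, 0], [0, 0, 0, 0.298, 0.0196, -0.376, 0], [0, 0, 0, 0.3725, 0.0245, -0.47, 0]]])

```text
time_s: 19.15
eef_pos: [0.4974, -0.2144, 0.1432]
eef_rot: [0.263, 0.516, 0.791, 0.198]
wrist_force: [0.2, 0.6, 0.8]
opening: -0.001
grasp_force: 0.0
```

Request:
carry_out(plan=[[[0, 0, 0, 0.0745, 0.0049, -0.094, 0], [0, 0, 0, 0.149, 0.0098, -0.188, 0], [0, 0, 0, 0.2235, 0.0147, -0.282, 0], [0, 0, 0, 0.298, 0.0196, -0.376, 0], [0, 0, 0, 0.3725, 0.0245, -0.47, 0]]])

```text
time_s: 19.57
eef_pos: [0.4974, -0.2144, 0.1432]
eef_rot: [0.192, 0.727, 0.603, 0.267]
wrist_force: [0.3, -0.5, 0.1]
opening: -0.001
grasp_force: 0.0
```

Request:
carry_out(plan=[[[0, 0, 0, 0.0745, 0.0049, -0.094, 0], [0, 0, 0, 0.149, 0.0098, -0.188, 0], [0, 0, 0, 0.2235, 0.0147, -0.282, 0], [0, 0, 0, 0.298, 0.0196, -0.376, 0], [0, 0, 0, 0.3725, 0.0245, -0.47, 0]]])

```text
time_s: 19.98
eef_pos: [0.4974, -0.2144, 0.1433]
eef_rot: [0.105, 0.873, 0.361, 0.312]
wrist_force: [0.3, 0.1, -0.8]
opening: 0.0
grasp_force: 0.0
```

Request:
carry_out(plan=[[[0, 0, 0, 0.0745, 0.0049, -0.094, 0], [0, 0, 0, 0.149, 0.0098, -0.188, 0], [0, 0, 0, 0.2235, 0.0147, -0.282, 0], [0, 0, 0, 0.298, 0.0196, -0.376, 0], [0, 0, 0, 0.3725, 0.0245, -0.47, 0]]])

```text
time_s: 20.4
eef_pos: [0.4974, -0.2144, 0.1433]
eef_rot: [0.008, 0.94, 0.087, 0.329]
wrist_force: [0.6, 0.5, 0.3]
opening: 0.004
grasp_force: 0.0
```

```bash
cat >> h.py <<'E'
def want(xp,yp,z,tilt,a=.094):
    # shift and turn from here to a forward-tilted pose in the carrier-aligned frame (tool y along -y')
    from scipy.spatial.transform import Rotation as Ro
    o=get_obs();q=o["eef_rot"];R=Ro.from_quat([q[1],q[2],q[3],q[0]])
    s,c=np.sin(tilt),np.cos(tilt);ty=np.sign((Ro.from_rotvec([0,0,-a]).apply(R.as_matrix()[:,1]))[1])
    Y=np.array([0,ty,0.]);Z=np.array([s,0,-c]);M=np.stack([np.cross(Y,Z),Y,Z],1)
    W=Ro.from_rotvec([0,0,a])
    print("shift",(W.apply([xp,yp,z])-o["eef_pos"]).round(4),"turn",((W*Ro.from_matrix(M))*R.inv()).as_rotvec().round(4))
E
python3 - <<'E'
from h import *
tip();o=get_obs();print(o["q"],o["eef_pos"]);want(.45,-.2905,.12,.75)
E
```

```text
eef' [ 0.4751 -0.2601  0.1433] tool z' [ 0.621 -0.016 -0.784] tool y' [ 0.065 -0.995  0.072] tip' [ 0.4633 -0.2598  0.1582] front corner' [ 0.4718 -0.2588  0.1649] F' [0.7 0.5 0.3] 0.004253691057251937
[-1.00580081 -0.12196178  2.22802924  0.8069813   0.85712161 -0.10983947] [ 0.4973705  -0.21440111  0.14326459]
shift [-0.0221 -0.0326 -0.0233] turn [ 0.0818 -0.0733 -0.0617]
```

Request:
carry_out(plan=[[[-0.011, -0.016, 0, 0.04, -0.035, -0.03, 0], [-0.022, -0.0325, 0, 0.082, -0.073, -0.062, 0], [-0.022, -0.0325, -0.01, 0.082, -0.073, -0.062, 0], [-0.022, -0.0325, -0.023, 0.082, -0.073, -0.062, 0], [-0.022, -0.0325, -0.023, 0.082, -0.073, -0.062, 0]]])

```text
time_s: 20.82
eef_pos: [0.4743, -0.2464, 0.1183]
eef_rot: [-0.017, 0.93, 0.045, 0.365]
wrist_force: [0.0, 0.7, -0.6]
opening: -0.002
grasp_force: 0.0
```

```bash
python3 - <<'E'
from h import *
tip();o=get_obs();print(o["q"],o["eef_pos"]);want(.465,-.2905,.034,.75)
E
```

```text
eef' [ 0.4491 -0.2898  0.1183] tool z' [ 0.68   0.001 -0.733] tool y' [ 0.002 -1.     0.001] tip' [ 0.4361 -0.2899  0.1322] front corner' [ 0.4442 -0.2898  0.1397] F' [ 0.1  0.7 -0.6] -0.00220881744342754
[-1.17029501 -0.03178249  2.25825343  0.95788432  0.91656756 -0.30887614] [ 0.47429665 -0.24640894  0.1182618 ]
shift [ 0.0159  0.0008 -0.0843] turn [ 0.0007 -0.0016 -0.0025]
```

Request:
carry_out(plan=[[[0, -0.0007, -0.02, 0, 0, 0, 0], [0, -0.0007, -0.04, 0, 0, 0, 0], [0, -0.0007, -0.06, 0, 0, 0, 0], [0, -0.0007, -0.075, 0, 0, 0, 0], [0, -0.0007, -0.083, 0, 0, 0, 0]]])

```text
time_s: 21.23
eef_pos: [0.4752, -0.2466, 0.0361]
eef_rot: [-0.017, 0.929, 0.046, 0.366]
wrist_force: [0.3, -0.1, -0.4]
opening: 0.003
grasp_force: 0.0
```

```bash
python3 - <<'E'
from h import *
tip()
r=np.array([[np.cos(.094),np.sin(.094)],[-np.sin(.094),np.cos(.094)]])
c=camera("scene");w=pts(c);i=c["pixels"].astype(int)
m=(i.max(2)<75)&(w[...,2]>.025);u=w.copy();u[...,:2]=w[...,:2]@r.T
m&=(abs(u[...,1]+.29)<.03)&(u[...,0]>.37)&(u[...,0]<.475)
for x in np.arange(.40,.475,.008):
    t=u[m&(u[...,0]>=x)&(u[...,0]<x+.008)]
    if len(t)>1: print(x.round(3),len(t),"z",t[:,2].min().round(4),t[:,2].max().round(4),"y",t[:,1].min().round(3),t[:,1].max().round(3))
E
```

```text
eef' [ 0.4499 -0.2901  0.0361] tool z' [ 0.681  0.002 -0.732] tool y' [ 0.004 -1.     0.002] tip' [ 0.437  -0.2902  0.05  ] front corner' [ 0.445  -0.2901  0.0575] F' [ 0.3 -0.2 -0.4] 0.0027911475394015173
0.4 53 z 0.0808 0.1175 y -0.319 -0.26
0.408 40 z 0.067 0.1032 y -0.317 -0.264
0.416 16 z 0.0585 0.0944 y -0.284 -0.272
0.424 16 z 0.0541 0.079 y -0.284 -0.272
0.432 5 z 0.0578 0.0687 y -0.281 -0.276
```

Request:
carry_out(plan=[[[0.006, 0.0005, -0.002, 0, 0, 0, 0], [0.012, 0.001, -0.004, 0, 0, 0, 0], [0.018, 0.0015, -0.004, 0, 0, 0, 0], [0.025, 0.002, -0.004, 0, 0, 0, 0], [0.032, 0.0025, -0.004, 0, 0, 0, 0]]])

```text
time_s: 21.7
eef_pos: [0.5084, -0.2458, 0.0346]
eef_rot: [-0.015, 0.929, 0.046, 0.366]
wrist_force: [-0.2, -0.2, 1.3]
opening: 0.005
grasp_force: 0.0
```

Request:
carry_out(plan=[[[0.004, 0.0004, 0, 0, 0, 0, 0], [0.008, 0.0008, 0, 0, 0, 0, 0], [0.012, 0.0012, 0, 0, 0, 0, 0], [0.016, 0.0015, 0, 0, 0, 0, 0], [0.02, 0.0019, 0, 0, 0, 0, 0]]])

```text
time_s: 22.12
eef_pos: [0.5275, -0.2441, 0.0342]
eef_rot: [-0.015, 0.929, 0.046, 0.366]
wrist_force: [-5.7, -0.6, 5.0]
opening: 0.002
grasp_force: 2.8
```

```bash
python3 - <<'E'
from h import *
tip();compare(.064)
E
```

```text
eef' [ 0.5023 -0.2925  0.0342] tool z' [ 0.682 -0.002 -0.731] tool y' [ 0.002 -1.     0.006] tip' [ 0.4893 -0.2925  0.0481] front corner' [ 0.4974 -0.2924  0.0556] F' [-5.7 -0.1  5. ] 0.001993247403070469
scene 307 z [0.0594 0.0628 0.0664]
  pack x' [0.4928 0.4936 0.5664 0.5693] y' [-0.3215 -0.3174 -0.2571 -0.2548] [ 555.9 -237. ] [76.7 66.3] 5.8
  body x' [0.5855 0.5872 0.7698 0.7706] y' [-0.3509 -0.3474 -0.2301 -0.227 ]
top 461 z [0.0559 0.0628 0.0684]
  pack x' [0.494  0.4955 0.5858 0.5877] y' [-0.3221 -0.3206 -0.2614 -0.2602] [ 565.8 -239. ] [93.6 61.9] 5.2
  body x' [0.5873 0.5878 0.7708 0.7723] y' [-0.354  -0.3526 -0.2366 -0.2358]
```

Request:
carry_out(plan=[[[0.006, 0.0015, 0.002, 0, 0, 0, 0], [0.013, 0.0027, 0.002, 0, 0, 0, 0], [0.02, 0.0038, 0.002, 0, 0, 0, 0], [0.027, 0.0045, 0.002, 0, 0, 0, 0], [0.034, 0.0052, 0.002, 0, 0, 0, 0]]])

```text
time_s: 22.63
eef_pos: [0.5618, -0.2386, 0.0356]
eef_rot: [-0.015, 0.929, 0.046, 0.366]
wrist_force: [-4.2, -2.4, -0.5]
opening: -0.001
grasp_force: 2.1
```

Request:
carry_out(plan=[[[0.006, 0.0006, 0, 0, 0, 0, 0], [0.013, 0.0012, 0, 0, 0, 0, 0], [0.02, 0.0019, 0, 0, 0, 0, 0], [0.027, 0.0025, 0, 0, 0, 0, 0], [0.034, 0.0032, 0, 0, 0, 0, 0]]])

```text
time_s: 23.05
eef_pos: [0.5959, -0.2361, 0.0359]
eef_rot: [-0.015, 0.929, 0.045, 0.366]
wrist_force: [-4.7, -4.2, -0.0]
opening: 0.001
grasp_force: 2.2
```

```bash
python3 - <<'E'
from h import *
tip();compare(.064)
E
```

```text
eef' [ 0.5711 -0.291   0.0359] tool z' [ 0.682 -0.003 -0.731] tool y' [ 0.002 -1.     0.006] tip' [ 0.5582 -0.2909  0.0498] front corner' [ 0.5662 -0.2909  0.0573] F' [-5.1 -3.7 -0. ] 0.0005056179454517278
scene 12 z [0.0609 0.063  0.0951]
  pack x' [0.5624 0.5624 0.5702 0.5703] y' [-0.2757 -0.2752 -0.2575 -0.2575] [ 587.4 -212. ] [19.3  5.7] 79.2
  body x' [0.5849 0.5869 0.7696 0.7707] y' [-0.3533 -0.3475 -0.2302 -0.228 ]
top 118 z [0.0544 0.0632 0.0682]
  pack x' [0.5619 0.5627 0.5869 0.5876] y' [-0.3214 -0.3207 -0.2629 -0.2623] [ 599.3 -236.6] [24.8 58.5] 3.6
  body x' [0.5875 0.5881 0.7709 0.7713] y' [-0.3544 -0.3524 -0.2365 -0.2357]
```

Request:
carry_out(plan=[[[0.005, 0.0005, 0, 0, 0, 0, 0], [0.01, 0.001, 0, 0, 0, 0, 0], [0.015, 0.0015, 0, 0, 0, 0, 0], [0.02, 0.002, 0, 0, 0, 0, 0], [0.024, 0.0023, 0, 0, 0, 0, 0]]])

```text
time_s: 23.57
eef_pos: [0.6197, -0.2331, 0.0359]
eef_rot: [-0.015, 0.929, 0.046, 0.366]
wrist_force: [-5.9, -1.6, 3.0]
opening: -0.001
grasp_force: 2.6
```

Request:
carry_out(plan=[[[0.001, 0.0001, 0, 0, 0, 0, 0], [0.002, 0.0002, 0, 0, 0, 0, 0], [0.003, 0.0003, 0, 0, 0, 0, 0], [0.004, 0.0004, 0, 0, 0, 0, 0], [0.005, 0.0005, 0, 0, 0, 0, 0]]])

```text
time_s: 23.98
eef_pos: [0.6243, -0.2327, 0.0359]
eef_rot: [-0.015, 0.929, 0.046, 0.366]
wrist_force: [-5.5, -3.0, 3.0]
opening: -0.003
grasp_force: 2.8
```

```bash
python3 - <<'E'
from h import *
tip();compare(.064)
E
```

```text
eef' [ 0.5997 -0.2902  0.0359] tool z' [ 0.682 -0.002 -0.731] tool y' [ 0.003 -1.     0.005] tip' [ 0.5867 -0.2902  0.0498] front corner' [ 0.5947 -0.2901  0.0573] F' [-5.8 -2.5  3. ] -0.0025225043115234547Traceback (most recent call last):
  File "<stdin>", line 2, in <module>
  File "h.py", line 32, in compare
    q=w[m];print(n,len(q),"z",np.percentile(q[:,2],[5,50,95]).round(4))
                              ~~~~~~~~~~~~~^^^^^^^^^^^^^^^^^^
    return _quantile_unchecked(
        a, q, axis, out, overwrite_input, method, keepdims, weights)
    return _ureduce(a,
                    func=_quantile_ureduce_func,
    ...<5 lines>...
                    overwrite_input=overwrite_input,
                    method=method)
    r = func(a, **kwargs)
    result = _quantile(arr,
                       quantiles=q,
    ...<2 lines>...
                       out=out,
                       weights=wgt)
    slices_having_nans = np.isnan(arr[-1, ...])
                                  ~~~^^^^^^^^^
IndexError: index -1 is out of bounds for axis 0 with size 0
```

Request:
carry_out(plan=[[[0.0005, 0, 0, 0, 0, 0, 0], [0.001, 0.0001, 0, 0, 0, 0, 0], [0.0015, 0.0001, 0, 0, 0, 0, 0], [0.002, 0.0002, 0, 0, 0, 0, 0], [0.0025, 0.0002, 0, 0, 0, 0, 0]]])

```text
time_s: 24.45
eef_pos: [0.6267, -0.2325, 0.036]
eef_rot: [-0.015, 0.929, 0.046, 0.366]
wrist_force: [-5.2, -2.0, 2.6]
opening: 0.008
grasp_force: 2.8
```

Request:
carry_out(plan=[[[0.0005, 0, 0, 0, 0, 0, 0], [0.001, 0.0001, 0, 0, 0, 0, 0], [0.0015, 0.0001, 0, 0, 0, 0, 0], [0.002, 0.0002, 0, 0, 0, 0, 0], [0.0025, 0.0002, 0, 0, 0, 0, 0]]])

```text
time_s: 24.87
eef_pos: [0.6278, -0.2324, 0.0356]
eef_rot: [-0.015, 0.93, 0.046, 0.366]
wrist_force: [-30.5, -1.4, 19.4]
opening: 0.006
grasp_force: 15.8
```

The force jumped to 30 N at the expected depth, so the pack is against the stop. I'll back off.

Request:
carry_out(plan=[[[-0.01, -0.001, 0, 0, 0, 0, 0], [-0.03, -0.003, 0, 0, 0, 0, 0], [-0.06, -0.006, 0, 0, 0, 0, 0], [-0.09, -0.009, 0.02, 0, 0, 0, 0], [-0.12, -0.012, 0.05, 0, 0, 0, 0]]])

```text
time_s: 25.28
eef_pos: [0.5076, -0.241, 0.0828]
eef_rot: [-0.019, 0.93, 0.045, 0.365]
wrist_force: [1.2, -0.2, 0.3]
opening: -0.0
grasp_force: 0.0
```

Request:
carry_out(plan=[[[-0.01, 0, 0.03, 0, 0, 0, 0], [-0.02, 0.0, 0.06, 0, 0, 0, 0], [-0.02, 0, 0.07, 0, 0, 0, 0], [-0.02, 0, 0.07, 0, 0, 0, 0], [-0.02, 0, 0.07, 0, 0, 0, 0]]])

```text
time_s: 25.7
eef_pos: [0.49, -0.244, 0.1557]
eef_rot: [-0.015, 0.929, 0.047, 0.367]
wrist_force: [0.2, 1.0, -0.6]
opening: 0.001
grasp_force: 0.0
```

```bash
python3 - <<'E'
from h import *
tip();r=np.array([[np.cos(.094),np.sin(.094)],[-np.sin(.094),np.cos(.094)]])
for n in("scene","top"):
    c=camera(n);w=pts(c);i=c["pixels"].astype(int);u=w.copy();u[...,:2]=w[...,:2]@r.T
    m=(i[...,2]>i[...,0]+20)&(i[...,2]>i[...,1]+10)&(u[...,0]>.45)&(u[...,0]<.65)&(abs(u[...,1]+.29)<.04)&(w[...,2]>.02)&(w[...,2]<.09)
    print(n,"blue near mouth",m.sum(),u[m].mean(0) if m.sum() else "")
    b=u[(u[...,0]>.55)&(u[...,0]<.8)&(u[...,1]>-.37)&(u[...,1]<-.2)&(w[...,2]>.142)&(w[...,2]<.153)]
    print(" body",np.percentile(b,[1,99],axis=0).round(4).tolist())
    slab(n,c,.48,.7,.2,.3)
c=camera("top");save(c,"fin.png",(335,110,435,230),4)
E
```

```text
eef' [ 0.465  -0.2889  0.1557] tool z' [ 0.683 -0.002 -0.731] tool y' [ 0.004 -1.     0.006] tip' [ 0.452  -0.2888  0.1696] front corner' [ 0.46   -0.2888  0.1771] F' [ 0.3  1.  -0.6] 0.0006626388935537642
scene blue near mouth 0 
 body [[0.5871, -0.3486, 0.1422], [0.7695, -0.2299, 0.1521]]
scene 437 z [0.0655 0.0696 0.0727] rect [584.1 238.3] [ 60.7 119.4] 86.3 ext [0.523 0.207] [0.645 0.271]
top blue near mouth 0 
 body [[0.5879, -0.353, 0.1422], [0.7708, -0.2363, 0.1528]]
top 244 z [0.0623 0.0688 0.0738] rect [589.5 255.3] [ 41.8 103.3] 86.5 ext [0.537 0.232] [0.64  0.277]
```

View pics/fin.png

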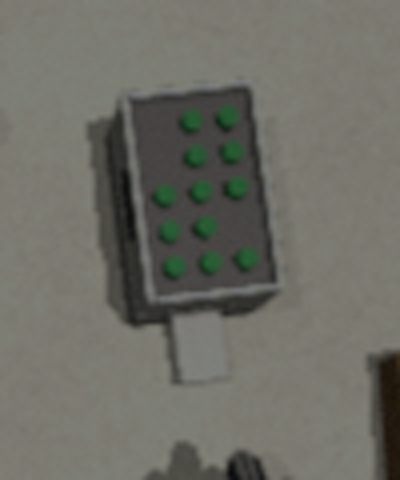

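The tongue at crop (200,350) is empty, so the pack is wholly inside. The carrier has not moved, and the arm is clear of everything. I'll hand in.

```bash
python3 -c "
from bench import hand_in
print(hand_in())"
```

```text
the job is handed in; nothing more can be done
None
```

The long pack was laid flat on the bench and let go, then slid into the carrier bay until the push force jumped to 30 N at the depth of the stop; the carrier and short pack did not visibly move, and the job is handed in with no verdict shown.

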